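# Draw the telescopic net handle out to its second stop and hold it ready

### The arm

A 6-joint arm with a two-finger parallel gripper is mounted at the origin on the work surface. World frame = base frame: x ahead of the robot, y to its left, z up, the work surface at z = 0. Lengths are in m, angles in rad, forces in N, time in s.
With the tool pointing down it reaches from about 0.325 to 0.9 m from the base axis. Payload 3.5 kg.
Tool frame: the origin (TCP) lies at the very end of the fingers, on their centre line; the grasp point (between the pads) lies behind it (ctrl.grasp_offset is the z of the grasp point in the tool frame, in m); z points along the fingers, y is the direction in which the jaws open and shut (so a half turn about z gives the same grasp; the last joint's range is limited). The gripper opens to 85 mm and grips with 20 to 120 N. Pads are 22 mm wide; open, the fingers measure 114 mm over their backs; the gripper's body (76 mm by 85 mm) begins 54 mm behind the grasp point. The pads swing forward as they close: fully open they stand 13 mm farther back than shut.
Start: joints at [-1.248, 0.276, -0.026, 1.268, 0, 1.467], TCP at [0.258, -0.569, 0.231] pointing down, gripper open.
Joint ranges: [-3.12, 3.12], [-0.85, 1.88], [-1.08, 1.24], [-1.95, 2.15], [-1.57, 1.53], [-3.14, 3.14]. Speed limits (rad/s): [2.57, 2.57, 3.14, 3.14, 3.14, 3.14].

### API

Orientations are given as a rotation vector (axis times angle).
In Python, from plant import ctrl, cams, finder gives the robot as it stands.
- The arm moves only by the tool jog_arm, never from a script. Its argument "targets" is a list of rows, each a list of 3 entries, a list of its own where there are three numbers: the opening, from 0 (shut) to 1 (fully open), then the shift along the world's x, y, z in mm, then the turn about the world's z in rad. In form: [[fingers, [tx, ty, tz], twist], ...]. A call has exactly 8 rows; each row is the pose to reach, as a shift and turn from the pose measured when the call began; what a row does not reach only later rows make up. A row lasts 1/8 s, in which the tool goes at most 62.5 mm and 10.7 degrees, less where a joint would pass 70% of its speed; a pose out of reach is approached as far as the arm can. A call with a gripper value outside its range is refused whole. The fingers move at their own pace and stop on an object; "newtons" is the grip in N (left out, the last holds). Time passes only in rows, so rows that repeat a pose let the fingers close, or fill a call up. It gives the time, the measured TCP pose, the force and the opening at its end, in the units of the state.
- ctrl.sense(): the state, without advancing time (a new reading comes with each control period).
- cams.capture(name): name is "scene" or "top"; returns the picture (480x640x3 uint8, blue, green, red); there is no depth.
- cams.camera_params(name): a dict with "fx", "fy", "cx", "cy" (pixels), "world_to_cam" (4x4, takes a point from world to camera coordinates). Camera axes: x right, y up, looking along -z (the intrinsics and any distortion apply to the point x, -y, -z); pixel columns grow to the right and rows downward; lengths in m; the calibration is good to about 2 mm. A picture is of the moment at which its call begins. camera_params takes no time and is no camera call.
- ctrl.hand_in(): hands the job in, once; it reports no verdict.
Trained networks look in the newest picture that a camera, given by its name, has taken for a name from the list of things; names that differ only in an ending like _2 or _b are one class to them, and where a whole thing is asked for, a point or a joint stands for the part that bears it (a point fixed in the world has none). Each returns a list of dicts, best first, with "p" (0 to 1); they miss things now and then, are a little off and sometimes report something else, mostly with a low value. They report only what shows in the picture. A call takes as long as a camera call. They do not tell look-alikes from the thing itself.
- finder.recognise(camera, target): "position" ([x, y, z] in m, in world coordinates, good to about 4 mm: the middle of the surface that is visible of it).
- finder.landmark_of(camera, target): "position" ([x, y, z] in m, in world coordinates, good to about 4 mm: a listed point, or the origin of a listed thing).
The state is a dict: "time_s": time; "joints": joint angles; "qd": joint speeds; "effort": joint torques, N m; "ee_pos": TCP position; "ee_rot": TCP orientation; "contact_force": force on the tool from outside, world axes, zero at the start; "ft_torque": the same for the moment, N m; "gripper_width": opening from 0.0 (shut) to 1.0 (fully open).
Only numpy, scipy, OpenCV 4.12 (cv2) and the standard library are available. Lean on these libraries where they do the work, as an engineer would, in place of code of your own. Each camera call takes 0.05 s, during which the arm holds its last target.

### The job

Get the landing net's telescopic handle ready: pull the snug square cap off its threaded end and leave it in the shallow steel tray, then press the button on the collar and draw the grip out past the first stop to the second and last one, where the button must spring out again and lock. Then take the locked handle clear of the button and lift it level out of its two chocks, about a hand's breadth up, and finish there still holding it fully extended, nothing else carrying it. Leave the rest of the tackle where it lies.

Things in the scene. Friction and masses are not known exactly. Their poses are not given: they have to be found in the camera images.
- rack: Fixed teak board 500 x 85 x 14 mm with two white chocks, 66 wide, open upwards; the handle lies in them, axis 70 mm over the table. Origin: on the table below that axis; x: pull-out direction. Front chock x -174..-144, 81 mm high: its groove traps the handle's flange, so it cannot slide lengthwise (4 mm play) but lifts straight out. Rear chock x 195..215, 74 mm high: a notch the grip slides in.
- handle: Telescopic net handle (loose, 0.4 kg), its inner part: bare aluminium tube 20 mm square, brass threaded end, flange. Origin on its axis, at rack x -120. x: along the axis in the pull-out direction; z up; y: out of the side with the button. In mm along x: brass end -106..-66 (under the cap), flange -42..-36, then bare tube to the collar (30). Extended, it balances near x 270.
- cap: Snug black plastic cap on the brass end: 32 x 32 mm, 50 long (x, mouth at +x), with a pull rim 38 wide, 36 high, 6 thick at its closed end. Origin at its centre, at handle x -91. Spring balls hold it until it is pulled along the handle's -x with about 8 N (6 to 12); after 12 mm it runs free, after 42 mm it is off. Loose, 30 g.
- button_face (a point): Centre of the face of the lock button: round, steel, 15 mm across, 5 mm proud of the +y side of the grey collar (36 mm square, 40 long, centred on the button), level with the axis and 23 mm from it. At the start at handle x 50; it moves with the sleeve. Pinching the collar from above, one finger on the button and the other on the opposite side, presses it.
- grip_center (a point): Point on the axis inside the ribbed black rubber grip (32 mm square), 80 mm behind the button, that is at handle x 130 at the start, 310 fully extended. The grip begins 20 mm behind the button and is 275 long. At the second stop the part 20 to 80 mm behind the button lies free between collar and rear chock: there it is taken for lifting.
- sleeve (a joint): Outer sleeve (collar and grip in one) drawn out along handle +x, in m: 0 stowed and locked, 0.090 first stop, 0.180 second stop and end of travel (hard stop). Slides with 2.5 to 5 N with the button in, 1.5 mm play when locked. With the button kept in it runs past the first stop; let go between stops, the button rides half in and snaps out at the next stop.
- button (a joint): How far the lock button is pressed, in m: 0 out (locks at a stop), free to slide from 0.0036, flush at 0.005. Spring 3 N to 6 N; it springs out when let go.
- tray: Empty shallow stainless tray, fixed: 110 (x) x 150 (y) x 22 mm high, walls and floor 3 mm. Origin under its centre on the table. It may lie on the left or on the right.
- case: Bystander: clear acrylic hook case with a wire clip, 124 x 94 x 37 mm, origin under its centre; in the other of the two places.
- forceps: Bystander: stainless forceps lying flat, 140 mm long (x), 7 mm high, origin under its middle.
- spool: Bystander: white plastic line spool standing on end, 84 mm across, 56 mm high, origin under its centre.
- reel: Bystander: black reel lying on its side, about 100 x 100 x 54 mm, origin near its middle at table height.
- bait_jar: Bystander: clear jar with black lid, 60 mm across, 75 mm high, origin under its centre.
- pliers: Bystander: long-nose pliers with black handles lying flat, 150 mm long (x), 12 mm high, origin under the pivot.
Mind the look-alikes: they are no part of the job. There is more than one size of the cap; the job needs the largest.

How it is judged:
On the way, in this order (a step that is already met when the one before it is completed fails the run):
1. the cap is off the handle and lies in the tray, let go (x of cap in the frame of tray between -0.05 and 0.05 m and y of cap in the frame of tray between -0.07 and 0.07 m and z of cap in the frame of tray between 0 and 0.035 m and contact force between the fingers and cap below 0.1 N), for 0.2 s.
2. the sleeve is drawn out to the second stop and the button has sprung out and locked it (value of joint sleeve above 0.1765 m and value of joint button below 0.0015 m), for 0.2 s.
At the end, for the whole second after the job is handed in: Sleeve out over 176.5 mm with the button out (within 1.5 mm); handle held in the fingers (over 3 N), its axis over 125 mm above the table (lifted 55 mm or more), level within 14 degrees, still, touching neither rack, tray nor case; the cap lies in the tray, not touched by the fingers (all of step 1 and all of step 2 and contact force between the fingers and handle above 3 N and contact force between handle and rack below 0.1 N and contact force between handle and tray below 0.1 N and contact force between handle and case below 0.1 N and height (world z) of each of handle, grip_center above 0.125 m and angle between handle's own x axis and vertical between 1.32 and 1.82 rad and linear speed of handle below 0.03 m/s); the arm keeps its last pose, push and grip.
It fails at once if another piece of tackle (case, forceps, spool, reel, jar, pliers) is shifted by more than 40 mm (distance of any of spool, reel, bait_jar, pliers, forceps, case from where it was at the start of the episode above 0.04 m).
It also fails if it takes over 58 s, if anything falls off the work surface, if the arm or the gripper's body presses on something with over 40 N, if the wrist force passes 120 N, or if a joint passes its speed limit or range.

## Working session

There is one attempt and no reset: what is moved stays moved. The work goes in short steps, Python scripts to look and compute and a tool call to move; the robot and the scene stay as the last step left them, time stands still between calls to the robot, and variables do not carry over. Pictures are saved under pics/ and viewed, and the job is handed in when it is done.

Besides the shell and the picture viewer there is one more tool, called after "Request:" as name(argument=value, ...) on one line, values as JSON. jog_arm: Moves the arm, as the interface text tells. Its arguments: {"type":"object","properties":{"targets":{"type":"array","items":{"type":"array"}},"newtons":{"type":"number"}},"required":["targets"]}

```bash
ls; mkdir -p pics
python3 - <<'E'
from plant import ctrl,cams,finder
import cv2,numpy as np
for n in("scene","top"):
    cv2.imwrite(f"pics/{n}0.png",cams.capture(n))
    p=cams.camera_params(n);print(n,{k:(np.round(v,4).tolist()) for k,v in p.items()})
for t in("cap","button_face","grip_center","tray","rack","handle"):
    for n in("scene","top"):
        print(t,n,[(round(d["p"],2),np.round(d["position"],3).tolist()) for d in finder.landmark_of(n,t)][:4])
s=ctrl.sense();print(s,ctrl.grasp_offset)
E
```

```text
pics
scene {'fx': 530.6139, 'fy': 530.6139, 'cx': 316.4819, 'cy': 238.3294, 'world_to_cam': [[-0.8716, 0.4902, 0.0055, 0.5163], [-0.3005, -0.5432, 0.784, 0.095], [0.3873, 0.6816, 0.6208, -1.2442], [0.0, 0.0, 0.0, 1.0]]}
top {'fx': 462.5847, 'fy': 462.5847, 'cx': 324.464, 'cy': 242.3235, 'world_to_cam': [[0.0155, -0.9999, -0.0016, -0.0315], [0.9939, 0.0153, 0.1094, -0.5994], [-0.1093, -0.0032, 0.994, -0.8649], [0.0, 0.0, 0.0, 1.0]]}
cap scene [(0.76, [0.615, 0.244, 0.016]), (0.72, [0.545, 0.154, 0.067]), (0.68, [0.446, 0.138, 0.013])]
cap top [(0.88, [0.544, 0.154, 0.07]), (0.75, [0.616, 0.248, 0.01]), (0.71, [0.449, 0.138, 0.016])]
button_face scene [(0.88, [0.587, 0.017, 0.068])]
button_face top [(0.75, [0.585, 0.013, 0.072]), (0.68, [0.546, 0.154, 0.07])]
grip_center scene [(0.88, [0.572, -0.067, 0.071]), (0.67, [0.363, 0.302, -0.003])]
grip_center top [(0.67, [0.572, -0.066, 0.066])]
tray scene [(0.87, [0.37, -0.253, -0.001]), (0.31, [0.546, 0.155, 0.066])]
tray top [(0.56, [0.372, -0.259, -0.001])]
rack scene [(0.86, [0.575, -0.056, -0.001])]
rack top [(0.6, [0.572, -0.055, 0.0]), (0.55, [0.8, -0.08, 0.001]), (0.32, [0.546, 0.154, 0.071])]
handle scene [(0.61, [0.56, 0.066, 0.065])]
handle top [(0.57, [0.558, 0.062, 0.068])]
{'time_s': 0.7, 'joints': array([-1.24839810e+00,  2.76372862e-01, -2.63347399e-02,  1.26798027e+00,
       -3.53891937e-05,  1.46739808e+00]), 'qd': array([ 0.00093042,  0.00188827, -0.00024665,  0.00154919,  0.00060924,
        0.00065535]), 'effort': array([-1.96469750e-04, -4.45320332e+01,  2.95483160e+01,  5.70876637e-04,
       -8.66286882e-05, -2.12768875e-06]), 'ee_pos': array([ 0.25814856, -0.5692381 ,  0.23136097]), 'ee_rot': array([ 3.07055464e+00,  6.63774769e-01, -3.66372181e-05]), 'contact_force': array([-0.77231845, -0.15039543, -0.15895546]), 'ft_torque': array([ 0.04445104, -0.02114   , -0.01049059]), 'gripper_width': 0.9952348198161137} -0.0187
```

View pics/scene0.png

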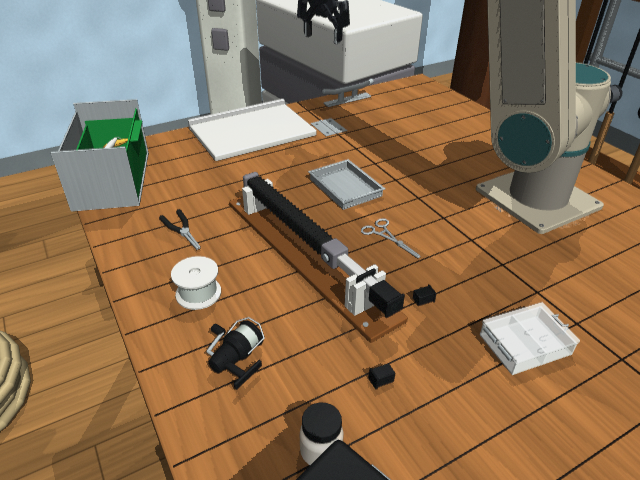

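View pics/top0.png

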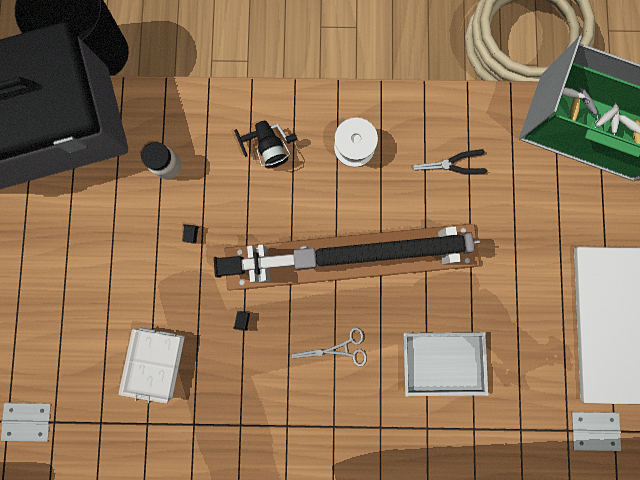

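The top picture shows three black caps. One is at (228,266) on the handle's brass end, and there are loose ones at (190,233) and (242,320). The one on the handle is the largest and matches the description. The tray is empty at (446,364). Next I check the choice in a crop with the model projected over it.

```bash
cat > h.py <<'E'
from plant import ctrl,cams,finder
import cv2,numpy as np
from scipy.spatial.transform import Rotation as R
def proj(n,P):
    p=cams.camera_params(n);c=(np.c_[np.atleast_2d(P),np.ones(len(np.atleast_2d(P)))]@np.array(p["world_to_cam"]).T)[:,:3]
    return np.c_[p["cx"]+p["fx"]*c[:,0]/-c[:,2],p["cy"]-p["fy"]*c[:,1]/-c[:,2]]
O=np.array([0.5588,0.0638,0.07]);yaw=np.arctan2(-.992,.1235)
def fr(yaw): return np.array([[np.cos(yaw),-np.sin(yaw),0],[np.sin(yaw),np.cos(yaw),0],[0,0,1]])
def H(x,y=0,z=0,O=O,yaw=yaw): return O+fr(yaw)@np.array([x,y,z])/1000
def st():
    s=ctrl.sense();r=R.from_rotvec(s["ee_rot"]).as_matrix()
    print(round(s["time_s"],2),"tcp",np.round(s["ee_pos"]*1000,1),"yang",round(np.arctan2(r[1,1],r[0,1]),3),"zax",r[:,2].round(3),"F",np.round(s["contact_force"],1),"w",round(s["gripper_width"],3),"q",np.round(s["joints"],2))
    return s
E
cat > ov.py <<'E'
import sys
from h import *
def ov(tag,O=O,yaw=yaw,s=0,crop=dict(scene=(220,160,430,350),top=(200,210,500,310)),grab=True,cap=True):
    for n in crop:
        im=cams.capture(n) if grab else cv2.imread(f"pics/{n}0.png"); a,b,c,d=crop[n];k=min(800//(c-a),600//(d-b))
        im=cv2.resize(im[b:d,a:c],None,fx=k,fy=k,interpolation=cv2.INTER_CUBIC)
        def box(x0,x1,w,h,col):
            P=np.array([H(x,y,z,O,yaw) for z in(h,) for x,y in((x0,-w),(x1,-w),(x1,w),(x0,w))])
            q=((proj(n,P)-(a,b)+.5)*k-.5).round().astype(int);cv2.polylines(im,[q.reshape(-1,1,2)],True,col,1)
        if cap: box(-110,-66,16,16,(0,255,255));box(-116,-110,19,18,(0,255,0))
        box(30+s,70+s,18,18,(0,0,255));box(70+s,345+s,16,16,(255,255,0));box(-42,-36,1,11,(255,0,255))
        cv2.imwrite(f"pics/{n}_{tag}.png",im)
E
python3 - <<'E'
from ov import *
st();ov("a",grab=False)
E
```

```text
0.7 tcp [ 258.1 -569.2  231.4] yang -1.145 zax [ 0. -0. -1.] F [-0.8 -0.2 -0.2] w 0.995 q [-1.25  0.28 -0.03  1.27 -0.    1.47]
```

View pics/scene_a.png

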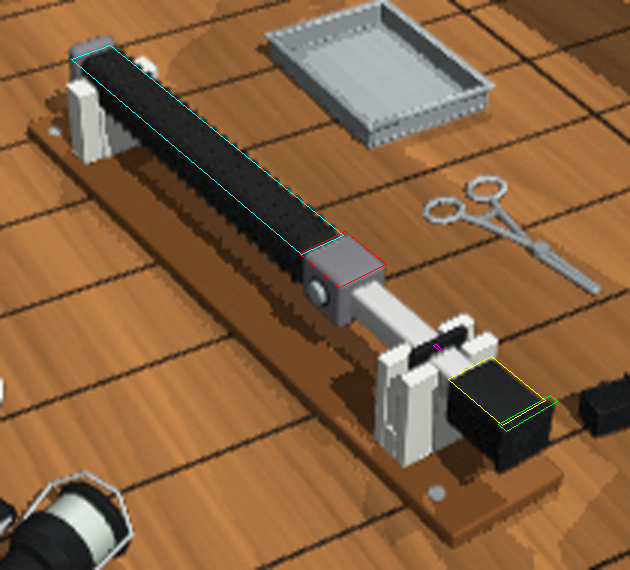

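View pics/top_a.png

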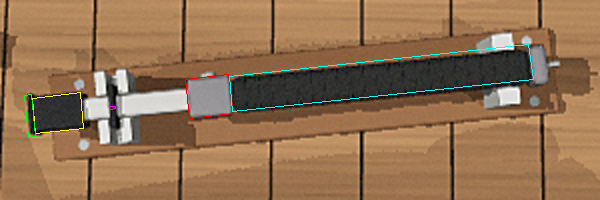

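The overlay fits the handle, cap, collar and grip to about 1–2 mm. I'm choosing the cap at (228,266).

Run:
```python
from h import *
for nm,x in(("cap",-97),("btn",50),("ext btn",230),("lift",276)): print(nm,(H(x)*1000).round(1))
print("n",fr(yaw).round(4)[:,:2].tolist(), "twist",np.arctan2(.1235,.992)+1.145)
p0=np.array([258.1,-569.2,231.4]);print((H(-97)*1000-p0).round(1))
# tray outline check
for n in("top",):
    P=np.array([[.371+a*.055,-.256+b*.075,.022] for a,b in((-1,-1),(-1,1),(1,1),(1,-1))]);print(proj(n,P).round(0).tolist())
```

```text
cap [546.8 160.1  70. ]
btn [565.   14.2  70. ]
ext btn [ 587.2 -164.4   70. ]
lift [ 592.9 -210.1   70. ]
n [[0.1235, 0.9923], [-0.9923, 0.1235], [0.0, 0.0]] twist 1.2688586858834983
[ 288.7  729.3 -161.4]
[[485.0, 394.0], [406.0, 393.0], [406.0, 334.0], [484.0, 335.0]]
```

Request:
jog_arm(targets=[[1,[20,60,0],0.16],[1,[45,120,0],0.32],[1,[70,175,0],0.48],[1,[95,235,0],0.64],[1,[120,290,0],0.8],[1,[140,350,0],0.95],[1,[165,405,0],1.1],[1,[190,460,0],1.269]], newtons=40)

```text
time_s: 1.7
ee_pos: [0.4488, -0.1074, 0.2319]
ee_rot: [2.072, 2.359, 0.001]
contact_force: [1.1, 0.0, 0.0]
gripper_width: 1.002
```

Request:
jog_arm(targets=[[1,[22,55,-10],0],[1,[42,110,-30],0],[1,[62,165,-50],0],[1,[80,215,-70],0],[1,[98,267.5,-82],-0.005],[1,[98,267.5,-82],-0.005],[1,[98,267.5,-82],-0.005],[1,[98,267.5,-82],-0.005]])

```text
time_s: 2.7
ee_pos: [0.5468, 0.1591, 0.1503]
ee_rot: [2.079, 2.352, 0.001]
contact_force: [-0.4, -0.6, 0.2]
gripper_width: 1.002
```

Run:
```python
from ov import *
st();ov("b")
```

```text
2.7 tcp [546.8 159.1 150.3] yang 0.123 zax [ 0.002 -0.001 -1.   ] F [-0.4 -0.6  0.2] w 1.002 q [ 0.17  0.23 -0.26  1.08 -0.    1.62]
```

View pics/scene_b.png

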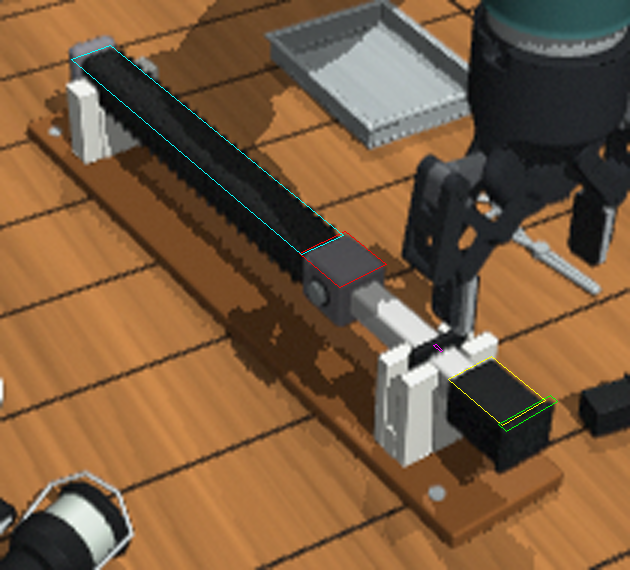

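Request:
jog_arm(targets=[[1,[0,1,-30],0],[1,[0,1,-60],0],[1,[0,1,-85],0],[1,[0,1,-95],0],[1,[0,1,-95],0],[0.2,[0,1,-95],0],[0,[0,1,-95],0],[0,[0,1,-95],0]], newtons=40)

```text
time_s: 3.8
ee_pos: [0.5474, 0.1602, 0.0562]
ee_rot: [2.079, 2.351, 0.003]
contact_force: [1.1, -0.4, 0.3]
gripper_width: 0.375
```

Request:
jog_arm(targets=[[0,[0,0,0],0],[0,[0,0,0],0],[0,[0,0,0],0],[0,[0,0,0],0],[0,[0,0,0],0],[0,[0,0,0],0],[0,[0,0,0],0],[0,[0,0,0],0]])

```text
time_s: 4.8
ee_pos: [0.5476, 0.1602, 0.0563]
ee_rot: [2.079, 2.351, 0.004]
contact_force: [-0.5, 0.1, 3.4]
gripper_width: 0.373
```

Request:
jog_arm(targets=[[0,[-0.6,5,0],0],[0,[-1.2,10,0],0],[0,[-2.5,20,0],0],[0,[-4.4,35,0],0],[0,[-6.2,50,0],0],[0,[-8.7,70,0],0],[0,[-10,80,0],0],[0,[-10,80,0],0]])

```text
time_s: 5.8
ee_pos: [0.5372, 0.2413, 0.0561]
ee_rot: [2.077, 2.353, 0.003]
contact_force: [0.3, 0.6, -0.2]
gripper_width: 0.367
```

Run:
```python
from ov import *
st();ov("c")
```

```text
5.8 tcp [537.2 241.3  56.1] yang 0.124 zax [ 0.004 -0.    -1.   ] F [ 0.3  0.6 -0.2] w 0.367 q [ 0.31  0.36 -0.32  0.9  -0.    1.76]
```

View pics/scene_c.png

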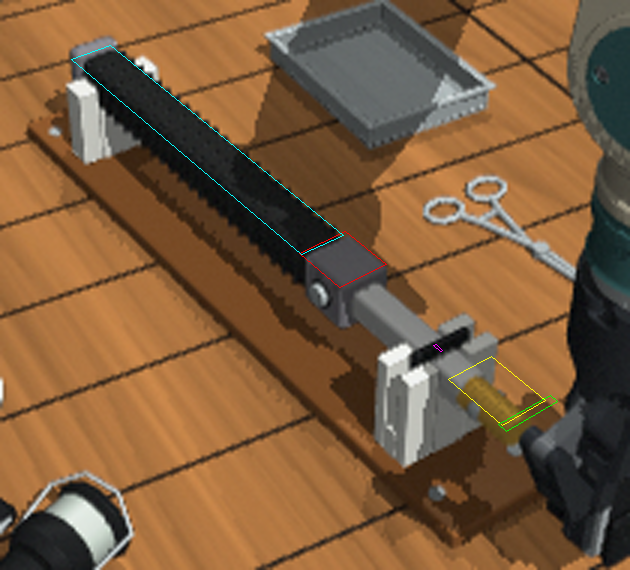

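The brass end is bare and the cap is in the fingers. Next I carry it to the tray.

Request:
jog_arm(targets=[[0,[0,0,50],0],[0,[0,0,100],0],[0,[-15,-50,110],0],[0,[-33,-105,110],0],[0,[-52,-160,110],0],[0,[-70,-215,110],0],[0,[-88,-270,110],0],[0,[-106,-325,110],0]])

```text
time_s: 6.9
ee_pos: [0.4304, -0.0868, 0.1664]
ee_rot: [2.079, 2.35, 0.003]
contact_force: [1.7, -0.6, 0.1]
gripper_width: 0.366
```

Run:
```python
from h import *
st()
```

```text
6.9 tcp [430.4 -86.8 166.4] yang 0.122 zax [ 0.005 -0.001 -1.   ] F [ 1.7 -0.6  0.1] w 0.366 q [-0.35 -0.01 -0.5   1.08  0.    1.1 ]
```

Request:
jog_arm(targets=[[0,[-20,-55,0],-0.04],[0,[-40,-110,-10],-0.08],[0,[-59,-164,-40],-0.12],[0,[-59,-164,-80],-0.12],[0,[-59,-164,-120],-0.12],[0,[-59,-164,-140],-0.12],[0,[-59,-164,-150],-0.12],[0,[-59,-164,-156],-0.12]])

```text
time_s: 7.9
ee_pos: [0.3715, -0.2512, 0.0104]
ee_rot: [2.216, 2.22, 0.003]
contact_force: [0.3, 0.6, -0.1]
gripper_width: 0.367
```

Run:
```python
from ov import *
st();ov("d",crop=dict(scene=(290,130,430,240),top=(380,300,520,410)))
```

```text
7.9 tcp [ 371.5 -251.2   10.4] yang 0.002 zax [ 0.005 -0.002 -1.   ] F [ 0.3  0.6 -0.1] w 0.367 q [-0.74  0.21 -0.66  0.7   0.    0.83]
```

View pics/scene_d.png

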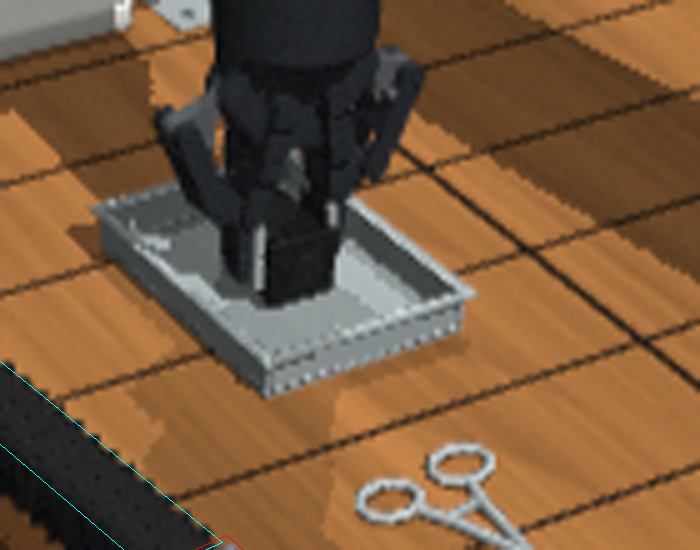

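The cap sits over the middle of the tray, clear of the walls. I lower it 2 mm, open partway, then rise.

Request:
jog_arm(targets=[[0,[0,0,-2],0],[0,[0,0,-2],0],[0.6,[0,0,-2],0],[0.6,[0,0,-2],0],[0.6,[0,0,-2],0],[0.6,[0,0,-2],0],[0.6,[0,0,10],0],[0.6,[0,0,40],0]])

```text
time_s: 9.0
ee_pos: [0.3704, -0.25, 0.0504]
ee_rot: [2.218, 2.223, 0.003]
contact_force: [-0.4, 0.2, -0.2]
gripper_width: 0.601
```

Request:
jog_arm(targets=[[0.8,[0,0,60],0],[1,[0,0,110],0],[1,[30,30,130],0.02],[1,[55,75,130],0.06],[1,[80,120,130],0.1],[1,[110,165,130],0.122],[1,[140,210,130],0.122],[1,[170,250,130],0.122]])

```text
time_s: 10.0
ee_pos: [0.5412, 0.0018, 0.1814]
ee_rot: [2.077, 2.354, 0.003]
contact_force: [1.1, -0.8, 0.7]
gripper_width: 1.001
```

Run:
```python
from ov import *
st();ov("e",crop=dict(scene=(290,130,430,240),top=(380,300,520,410)))
```

```text
10.0 tcp [541.2   1.8 181.4] yang 0.125 zax [ 0.003  0.    -1.   ] F [ 1.1 -0.8  0.7] w 1.001 q [-0.12  0.16 -0.28  1.13  0.    1.33]
```

View pics/top_e.png

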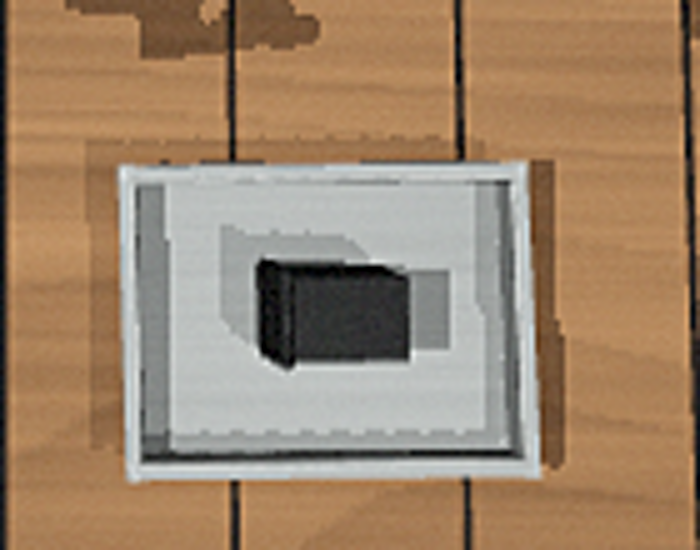

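The cap lies free in the middle of the tray. Now the collar.

Request:
jog_arm(targets=[[1,[24,12,-30],0],[1,[24,12,-60],0],[1,[24,12,-95],0],[1,[24,12,-120],0],[1,[24,12,-131],0],[1,[24,12,-131],0],[0.4,[24,12,-131],0],[0,[24,12,-131],0]], newtons=35)

```text
time_s: 11.1
ee_pos: [0.5683, 0.0151, 0.0519]
ee_rot: [2.07, 2.357, 0.009]
contact_force: [-0.0, -0.6, 0.4]
gripper_width: 0.608
```

Request:
jog_arm(targets=[[0,[0,0,0],0],[0,[0,0,0],0],[0,[0,0,0],0],[0,[0,0,0],0],[0,[0,0,0],0],[0,[0,0,0],0],[0,[0,0,0],0],[0,[0,0,0],0]])

```text
time_s: 12.1
ee_pos: [0.5652, 0.0147, 0.0523]
ee_rot: [2.074, 2.358, 0.002]
contact_force: [-7.6, -1.5, 7.4]
gripper_width: 0.418
```

Run:
```python
from ov import *
st();ov("f",cap=False)
```

```text
12.1 tcp [565.2  14.7  52.3] yang 0.128 zax [ 0.002  0.    -1.   ] F [-7.6 -1.5  7.4] w 0.418 q [-0.09  0.33 -0.37  0.87  0.    1.35]
```

View pics/scene_f.png

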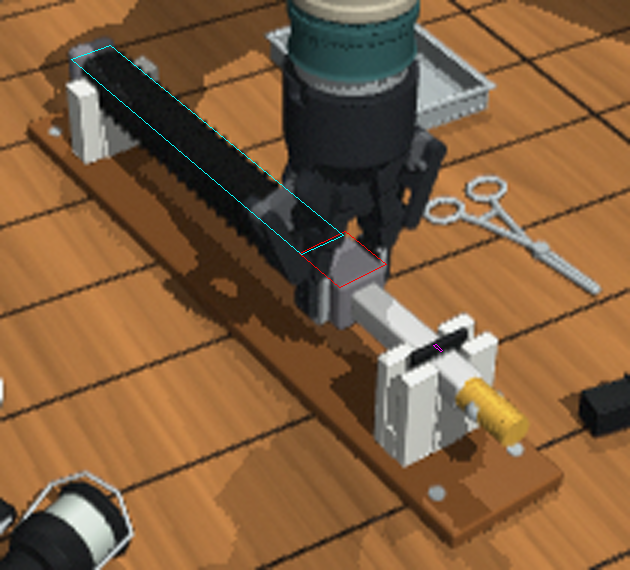

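Width 35.5 mm means the button is flush. I draw the sleeve out along (0.1235, -0.9923).

Request:
jog_arm(targets=[[0,[1,-8,0],0],[0,[2.5,-20,0],0],[0,[4.4,-35,0],0],[0,[6.2,-50,0],0],[0,[8.1,-65,0],0],[0,[10,-80,0],0],[0,[12.4,-99,0],0],[0,[14.9,-119,0],0]])

```text
time_s: 13.2
ee_pos: [0.5781, -0.1029, 0.0523]
ee_rot: [-2.071, -2.356, -0.004]
contact_force: [-4.6, 7.0, 4.8]
gripper_width: 0.415
```

Run:
```python
from ov import *
s=st();t=s["ee_pos"]-H(50);print((fr(yaw).T@t*1000).round(1));ov("g",s=120,cap=False)
```

```text
13.2 tcp [ 578.1 -102.9   52.3] yang 0.129 zax [-0.002  0.005 -1.   ] F [-4.6  7.   4.8] w 0.415 q [-0.29  0.36 -0.32  0.89  0.    1.15]
[117.8  -1.5 -17.7]
```

View pics/scene_g.png

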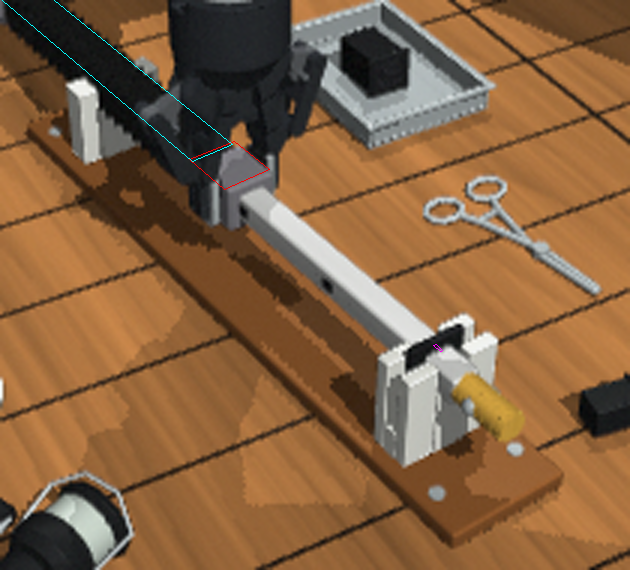

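Request:
jog_arm(targets=[[0,[1.9,-15,0],0],[0,[3.7,-30,0],0],[0,[5.6,-45,0],0],[0,[6.8,-55,0],0],[0,[7.6,-61,0],0],[0,[8.1,-65,0],0],[0,[8.1,-65,0],0],[0,[8.1,-65,0],0]])

```text
time_s: 14.3
ee_pos: [0.5856, -0.1686, 0.0524]
ee_rot: [-2.072, -2.354, -0.003]
contact_force: [-3.5, 8.3, 4.1]
gripper_width: 0.42
```

Run:
```python
from ov import *
s=st();t=s["ee_pos"]-H(50);print((fr(yaw).T@t*1000).round(1));ov("i",s=180,cap=False)
```

```text
14.3 tcp [ 585.6 -168.6   52.4] yang 0.127 zax [-0.003  0.005 -1.   ] F [-3.5  8.3  4.1] w 0.42 q [-0.39  0.4  -0.26  0.91  0.    1.06]
[184.   -2.1 -17.6]
```

View pics/top_i.png

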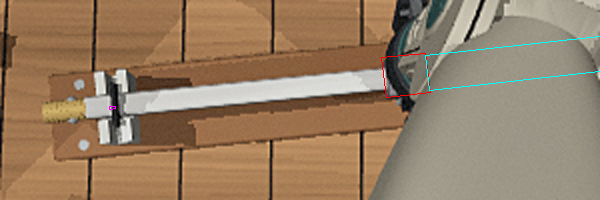

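Request:
jog_arm(targets=[[0,[0.2,-1,0],0],[0,[0.3,-2,0],0],[0,[0.4,-3,0],0],[0,[0.5,-4,0],0],[0,[0.5,-4,0],0],[0,[0.5,-4,0],0],[0,[0.5,-4,0],0],[0,[0.5,-4,0],0]])

```text
time_s: 15.4
ee_pos: [0.5856, -0.1686, 0.0524]
ee_rot: [-2.067, -2.35, -0.013]
contact_force: [-1.7, 12.9, 5.7]
gripper_width: 0.419
```

Run:
```python
from ov import *
s=st();t=s["ee_pos"]-H(50);print((fr(yaw).T@t*1000).round(1))
```

```text
15.4 tcp [ 585.6 -168.6   52.4] yang 0.128 zax [-0.003  0.014 -1.   ] F [-1.7 12.9  5.7] w 0.419 q [-0.39  0.4  -0.26  0.92  0.01  1.05]
[183.9  -2.1 -17.6]
```

The force rose to 13 N with no advance, so this is the hard stop. I release and rise.

Request:
jog_arm(targets=[[0.6,[0,0,0],0],[1,[0,0,0],0],[1,[0,0,0],0],[1,[0,0,0],0],[1,[0,0,0],0],[1,[0,0,30],0],[1,[0,0,70],0],[1,[0,0,110],0]])

```text
time_s: 16.4
ee_pos: [0.5853, -0.1686, 0.1632]
ee_rot: [-2.067, -2.35, -0.013]
contact_force: [0.8, -0.2, 0.2]
gripper_width: 0.999
```

Request:
jog_arm(targets=[[1,[6,-48,0],0],[1,[6,-48,0],0],[1,[6,-48,0],0],[1,[6,-48,0],0],[1,[6,-48,0],0],[1,[6,-48,0],0],[1,[6,-48,0],0],[1,[6,-48,0],0]])

```text
time_s: 17.4
ee_pos: [0.5913, -0.2165, 0.1632]
ee_rot: [-2.067, -2.35, -0.013]
contact_force: [-0.1, 0.2, 1.2]
gripper_width: 0.999
```

Run:
```python
from ov import *
s=st();ov("j",s=180,cap=False,O=H(3),crop=dict(scene=(180,130,390,320),top=(200,200,600,310)))
print(finder.landmark_of("scene","button_face"),H(233,23))
print(finder.landmark_of("scene","grip_center"),H(313))
t=s["ee_pos"]-H(3);print((fr(yaw).T@t*1000).round(1))
```

```text
17.4 tcp [ 591.3 -216.5  163.2] yang 0.128 zax [-0.004  0.014 -1.   ] F [-0.1  0.2  1.2] w 0.999 q [-0.46  0.33 -0.1   1.15  0.01  0.98]
[{'position': [0.6057, -0.1648, 0.0687], 'p': 0.7}] [ 0.61040915 -0.16457359  0.07      ]
[{'position': [0.5918, -0.2488, 0.0705], 'p': 0.79}] [ 0.59746872 -0.24680221  0.07      ]
[279.2  -2.3  93.2]
```

View pics/scene_j.png

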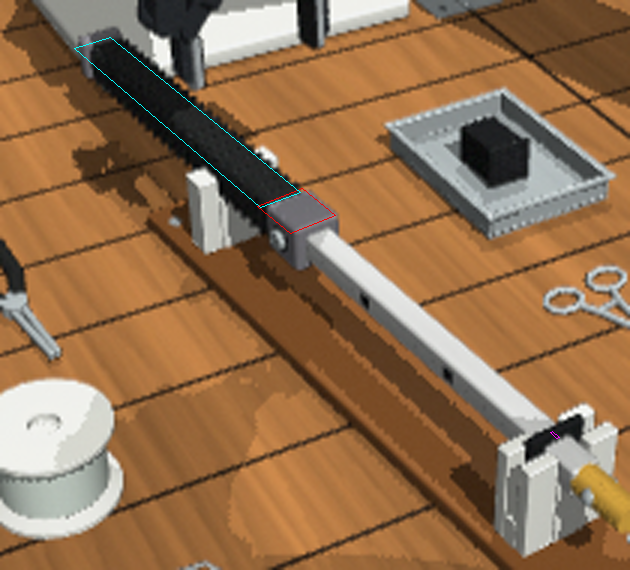

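View pics/top_j.png

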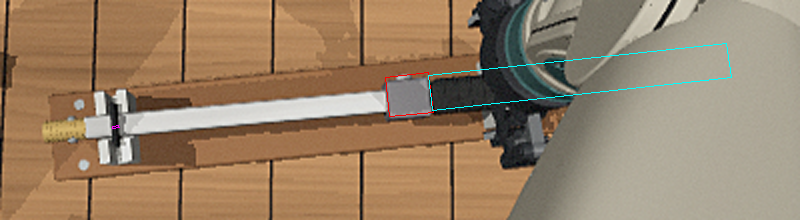

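The collar matches the 180 mm position with about 3 mm of flange play, and the button stands proud at crop (278,238). Now I grasp the free part of the grip.

Request:
jog_arm(targets=[[1,[-1,3,-30],0],[1,[-1,3,-65],0],[1,[-1,3,-95],0],[1,[-1,3,-112],0],[1,[-1,3,-112],0],[0.5,[-1,3,-112],0],[0,[-1,3,-112],0],[0,[-1,3,-112],0]], newtons=80)

```text
time_s: 18.6
ee_pos: [0.5905, -0.2141, 0.0524]
ee_rot: [-2.068, -2.35, -0.012]
contact_force: [-2.2, -0.4, 0.9]
gripper_width: 0.375
```

Request:
jog_arm(targets=[[0,[0,0,0],0],[0,[0,0,0],0],[0,[0,0,0],0],[0,[0,0,0],0],[0,[0,0,0],0],[0,[0,0,0],0],[0,[0,0,0],0],[0,[0,0,0],0]])

```text
time_s: 19.6
ee_pos: [0.5906, -0.2141, 0.0526]
ee_rot: [-2.068, -2.35, -0.012]
contact_force: [-2.3, 0.6, 4.6]
gripper_width: 0.362
```

Run:
```python
from ov import *
s=st();ov("k",s=180,cap=False,O=H(3),crop=dict(scene=(180,130,390,320)))
```

```text
19.6 tcp [ 590.6 -214.1   52.6] yang 0.128 zax [-0.003  0.013 -1.   ] F [-2.3  0.6  4.6] w 0.362 q [-0.46  0.43 -0.22  0.94  0.01  0.99]
```

View pics/scene_k.png

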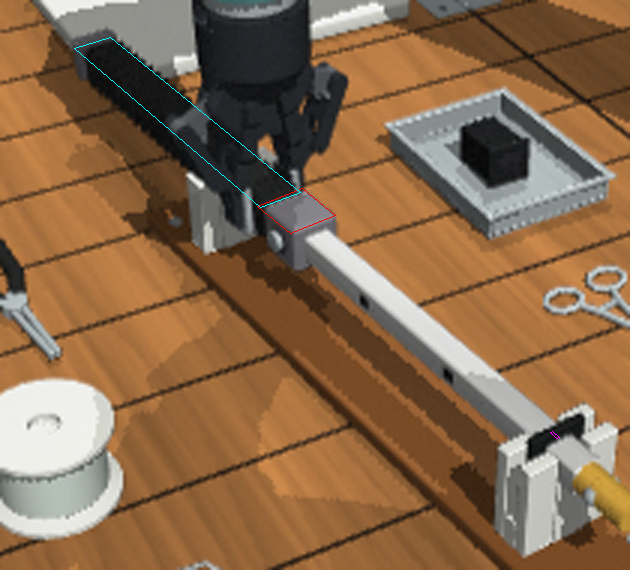

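The grip is held, clear of the button, which is still out. I lift slowly.

Request:
jog_arm(targets=[[0,[0,0,5],0],[0,[0,0,12],0],[0,[0,0,22],0],[0,[0,0,34],0],[0,[0,0,48],0],[0,[0,0,62],0],[0,[0,0,76],0],[0,[0,0,86],0]])

```text
time_s: 20.65
ee_pos: [0.591, -0.2143, 0.14]
ee_rot: [-2.069, -2.351, -0.012]
contact_force: [0.4, -0.2, -4.7]
gripper_width: 0.361
```

Request:
jog_arm(targets=[[0,[0,0,4],0],[0,[0,0,4],0],[0,[0,0,4],0],[0,[0,0,4],0],[0,[0,0,4],0],[0,[0,0,4],0],[0,[0,0,4],0],[0,[0,0,4],0]])

```text
time_s: 21.65
ee_pos: [0.591, -0.2143, 0.144]
ee_rot: [-2.069, -2.351, -0.012]
contact_force: [-0.8, -0.2, -3.8]
gripper_width: 0.358
```

Run:
```python
from ov import *
s=st();ov("l",s=180,cap=False,O=H(3)+[0,0,.09],crop=dict(scene=(120,60,430,290),top=(200,180,600,310)))
cv2.imwrite("pics/sc_l.png",cams.capture("scene"))
for n in("scene","top"):
  for t in("handle","grip_center","button_face","cap"): print(n,t,[(round(d["p"],2),np.round(d["position"],3).tolist()) for d in finder.landmark_of(n,t)][:4])
```

```text
21.65 tcp [ 591.  -214.3  144. ] yang 0.128 zax [-0.002  0.012 -1.   ] F [-0.8 -0.2 -3.8] w 0.358 q [-0.46  0.34 -0.13  1.11  0.01  0.99]
scene handle [(0.61, [0.563, 0.06, 0.158])]
scene grip_center [(0.92, [0.594, -0.245, 0.162]), (0.22, [0.574, -0.055, 0.001])]
scene button_face [(0.61, [0.609, -0.168, 0.161])]
scene cap [(0.69, [0.369, -0.256, 0.019]), (0.68, [0.613, 0.245, 0.012]), (0.66, [0.442, 0.136, 0.014])]
top handle [(0.8, [0.557, 0.061, 0.161])]
top grip_center []
top button_face [(0.64, [0.802, 0.098, -0.004]), (0.61, [0.607, -0.163, 0.161])]
top cap [(0.84, [0.615, 0.247, 0.011]), (0.66, [0.451, 0.137, 0.017])]
```

View pics/scene_l.png

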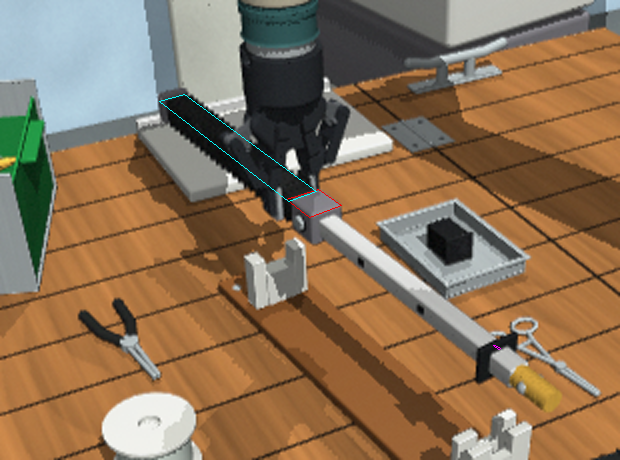

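View pics/sc_l.png

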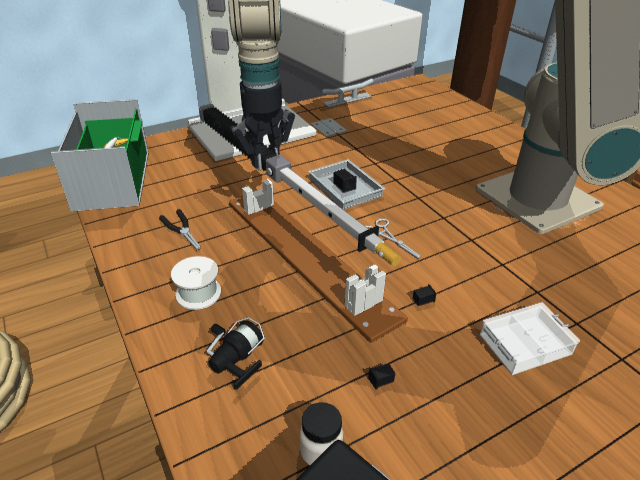

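The handle is level at about 0.16 m, fully extended with the button out. It is clear of both chocks, and the cap is in the tray.

Run:
```python
from h import *
st();print(ctrl.hand_in());st()
```

```text
22.2 tcp [ 591.  -214.3  144.1] yang 0.128 zax [-0.002  0.012 -1.   ] F [-0.4  0.9 -3.7] w 0.36 q [-0.46  0.34 -0.13  1.11  0.01  0.99]
the job is handed in; nothing more can be done
None
the job is handed in; nothing more can be done
```

I pulled the cap off and left it in the middle of the tray. Then I pinched the button in and drew the sleeve to the second stop, where it would go no further and the pull rose to about 13 N. After I let go, I took the grip behind the collar at 80 N, lifted the handle about 90 mm, and handed the job in at 22.2 s.

**Last checks:**
- **Handle:** the handle origin reads 0.158–0.161 m and the grip centre 0.162 m, so it is level. It is clear of both chocks, and the wrist reads a steady downward load of about 3.8 N, roughly the handle's weight.
- **Sleeve and button:** the collar matches the 180 mm overlay and the button shows proud of the collar in the picture. I could not read either joint directly.
- **Cap:** the scene camera puts it at (0.369, -0.256, 0.019), inside the tray.
- **Other tackle:** nothing looks shifted in the last scene picture; I did not measure it.

**Disagreements:**
- In the final check the top camera missed the cap in the tray and the grip centre, and gave one false button away from the handle. The pictures and the scene camera settled these.
- My first axis estimate was about 3–5 mm off sideways at the far end, which did not affect the grasp.

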